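Change the candles for dinner in the wine cellar

ROBOT

A 6-joint arm with a two-finger parallel gripper is mounted at the origin on the work surface. World frame = base frame: x ahead of the robot, y to its left, z up, the work surface at z = 0. Lengths are in mm, angles in rad, forces in N, time in s.
With the tool pointing down it reaches from about 275 to 825 mm from the base axis. Payload 5.2 kg.
Tool frame: the origin (TCP) lies at the very end of the fingers, on their centre line; the grasp point (between the pads) lies 19 mm behind it (tcp_to_grasp is the distance from the TCP to the grasp point, in mm); z points along the fingers, y is the line along which they close (so a half turn about z gives the same grasp; the last joint's range is limited). The gripper opens to 93 mm and grips with 3 to 60 N. Pads are 15 mm wide; open, the fingers measure 128 mm over their backs; the gripper's body (75 mm by 188 mm) begins 65 mm behind the grasp point.
Start: joints at [0.982, 0.259, 1.535, -0, 1.348, -0.203], TCP at [206.944, 509.587, 218.653] pointing down, gripper open.
Joint ranges: [-3.14, 3.14], [-0.91, 2.08], [0.19, 2.58], [-1.22, 4.36], [0.22, 2.71], [-3.12, 3.12]. Speed limits (rad/s): [2.57, 2.57, 3.14, 3.14, 3.14, 3.14].

INTERFACE

Orientations are given as [roll, pitch, yaw] about the fixed x, y, z axes, in that order (R = Rz(yaw) Ry(pitch) Rx(roll)).
In Python, from rig import read_state, get_image, camera_params, close_job, tcp_to_grasp gives the robot as it stands.
- The arm moves only by the tool jog_arm, never from a script. Its argument "commands" is a list of rows, each an object with "xyz": the shift along the tool's x, y, z in cm, a list of three; "turn": the turn, a rotation vector about the tool's x, y, z in degrees, a list of three. In form: [{"xyz": [x, y, z], "turn": [ax, ay, az]}, ...]. A call has 1 to 10 rows; each row is the pose to reach, as a shift and turn from the pose commanded when the call began, along the tool's axes at that moment; what a row does not reach only later rows make up. A row lasts 1/10 s, in which the tool goes at most 50 mm and 8.59 degrees, less where a joint would pass 70% of its speed; a pose out of reach is approached as far as the arm can. A call with a gripper value outside its range is refused whole. "jaw" is the finger opening in cm, from 0 to 9.3, set as the call begins (left out, the last holds). The fingers move at their own pace and stop on an object; "force" is the grip in N (left out, the last holds). Time passes only in rows, so rows that repeat a pose let the fingers close. It gives the time, the measured TCP pose, the force, the opening and the grip force at its end, in the units of the state.
- read_state(): the state, without advancing time (a new reading comes with each control period).
- get_image(name): name is "side" or "top"; returns the picture (480x640x3 uint8, red, green, blue); there is no depth.
- camera_params(name): a dict with "camera_matrix" (3x3 intrinsics, pixels), "xyz" and "rotation" of the camera in the world. Camera axes: x right, y up, looking along -z (the intrinsics and any distortion apply to the point x, -y, -z); pixel columns grow to the right and rows downward; lengths in mm; the calibration is good to about 2 mm. A picture is of the moment at which its call begins. camera_params takes no time and is no camera call.
- close_job(): hands the job in; it is judged then, once.
The state is a dict: "time_s": time; "joint_positions": joint angles; "qvel": joint speeds; "effort": joint torques, N m; "ee_pos": TCP position; "tcp_rot": TCP orientation; "contact_force": force on the tool from outside, world axes, zero at the start; "ft_torque": the same for the moment, N m; "finger_gap": finger opening in mm; "grip_force": force on a finger pad.
Only numpy, scipy, OpenCV 4.12 (cv2) and the standard library are available. Lean on these libraries where they do the work, as an engineer would, in place of code of your own. Each camera call takes 0.05 s, during which the arm holds its last target. There are 200 camera calls.

TASK

Change the candles for dinner: take the burgundy candle out of its brass dish and stand it on the round slate coaster, its whole foot on the slate, and stand the three ivory candles upright and flat on the floor of the three brass dishes, the thickest in the widest dish, the middle-thick one in the middle dish and the thinnest in the smallest. Leave the dishes and the coaster where they are, do not knock any candle over, and leave the green candle and the terracotta bowl alone. Finish with everything released and standing still.

Things in the scene. Friction and masses are not known exactly. Their poses are not given: they have to be found in the camera images.
- ivory_thick: Thickest ivory pillar candle (hard wax, a plain upright cylinder) 62 mm in diameter and 85 mm high, with an 8 mm dark wick on top that does not matter to the touch; origin at the centre of the underside, z up along the axis. Starts standing on the table; about 0.23 kg.
- ivory_middle: Middle-thick ivory pillar candle (hard wax, a plain upright cylinder) 50 mm in diameter and 105 mm high, with an 8 mm dark wick on top that does not matter to the touch; origin at the centre of the underside, z up along the axis. Starts standing on the table; about 0.18 kg. It is the tallest, but not the thickest.
- ivory_thin: Thinnest ivory pillar candle (hard wax, a plain upright cylinder) 36 mm in diameter and 95 mm high, with an 8 mm dark wick on top that does not matter to the touch; origin at the centre of the underside, z up along the axis. Starts standing on the table; about 0.09 kg.
- red_candle: Burgundy red pillar candle (hard wax, a plain upright cylinder) 50 mm in diameter and 95 mm high, with an 8 mm dark wick on top that does not matter to the touch; origin at the centre of the underside, z up along the axis. Starts standing in the middle-sized brass dish; about 0.165 kg.
- dish_wide: Flat round brass candle dish 100 mm across, with an upright rim 12 mm high and 4 mm thick; the flat floor inside is 92 mm across and 5 mm above the underside; origin at the centre of the underside, z up along the axis. Loose but heavy; it stays where it stands. The widest of the three; for the thickest ivory candle.
- dish_middle: Flat round brass candle dish 82 mm across, with an upright rim 12 mm high and 4 mm thick; the flat floor inside is 74 mm across and 5 mm above the underside; origin at the centre of the underside, z up along the axis. Loose but heavy; it stays where it stands. The middle-sized one, at the start occupied by the burgundy candle; for the middle-thick ivory candle.
- dish_small: Flat round brass candle dish 64 mm across, with an upright rim 12 mm high and 4 mm thick; the flat floor inside is 56 mm across and 5 mm above the underside; origin at the centre of the underside, z up along the axis. Loose but heavy; it stays where it stands. The smallest of the three; for the thinnest ivory candle.
- coaster: Round dark slate coaster, a flat disc 80 mm across and 8 mm thick, loose on the table (0.2 kg); origin at the centre of the underside, z up along the axis. For the burgundy candle.
- green_candle: Dark green pillar candle (hard wax, a plain upright cylinder) 50 mm in diameter and 100 mm high, with an 8 mm dark wick on top that does not matter to the touch; origin at the centre of the underside, z up along the axis. Bystander, standing on the table: leave it alone.
- bowl: Small terracotta olive bowl, empty, 88 mm across the rim and 40 mm high; origin at the centre of the underside, z up along the axis. Bystander: leave it alone.
Mind the look-alikes: they are no part of the job. Leave any blue or purple look-alike of the ivory_thin alone.

How it is judged (in metres and radians):
At the end, for the whole second after the job is handed in: Thickest/middle/thinnest ivory candle upright (0.06 rad) on the floor (3 mm) of the widest/middle/smallest dish, axes within 16.5/13.5/11.5 mm; burgundy upright on the coaster (3 mm), axes within 16 mm; all four still and released; dishes, coaster, green candle and bowl level (horizontal distance between ivory_thick and dish_wide below 0.0165 m and z of ivory_thick in the frame of dish_wide between 0.002 and 0.008 m and angle between each of ivory_thick, ivory_middle, ivory_thin, red_candle, dish_wide, dish_middle, dish_small, coaster, green_candle, bowl's own z axis and vertical below 0.06 rad and linear speed of each of ivory_thick, ivory_middle, ivory_thin, red_candle below 0.02 m/s and angular speed of each of ivory_thick, ivory_middle, ivory_thin, red_candle below 0.15 rad/s and horizontal distance between ivory_middle and dish_middle below 0.0135 m and z of ivory_middle in the frame of dish_middle between 0.002 and 0.008 m and horizontal distance between ivory_thin and dish_small below 0.0115 m and z of ivory_thin in the frame of dish_small between 0.002 and 0.008 m and horizontal distance between red_candle and coaster below 0.016 m and z of red_candle in the frame of coaster between 0.005 and 0.011 m); the robot touches nothing.
It fails at once if the green candle or the terracotta bowl is moved by more than 25 mm (distance of any of green_candle, bowl from where it was at the start of the episode above 0.025 m).
It fails at once if a dish or the coaster is moved by more than 25 mm (distance of any of dish_wide, dish_middle, dish_small, coaster from where it was at the start of the episode above 0.025 m).
It fails at once if a candle is knocked over (angle between any of ivory_thick, ivory_middle, ivory_thin, red_candle, green_candle's own z axis and vertical above 0.6 rad).
It also fails if it takes over 128 s, if anything falls off the work surface, if the arm or the gripper's body presses on something with over 40 N, if the wrist force passes 120 N, or if a joint passes its speed limit or range.

## Working session

There is one attempt and no reset: what is moved stays moved. The work goes in short steps, Python scripts to look and compute and a tool call to move; the robot and the scene stay as the last step left them, time stands still between calls to the robot, and variables do not carry over. Pictures are saved under pics/ and viewed, at most 14 in all, crops included, and the job is handed in when it is done.

Besides the shell and the picture viewer there is one more tool, called after ">>>" as name(argument=value, ...) on one line, values as JSON. jog_arm: Moves the arm, as the interface text tells. Its arguments: {"type":"object","properties":{"commands":{"type":"array"},"jaw":{"type":"number"},"force":{"type":"number"}},"required":["commands"]}

```bash
mkdir -p pics; ls
python3 - <<'E'
from rig import *
import cv2
for n in("side","top"):
    cv2.imwrite(f"pics/{n}0.png",get_image(n)[:,:,::-1]); print(n,camera_params(n))
print(read_state())
E
```

```text
pics
side {'camera_matrix': array([[472.21755935,   0.        , 318.21288037],
       [  0.        , 472.21755935, 239.34722823],
       [  0.        ,   0.        ,   1.        ]]), 'xyz': array([ 182.37998922, -796.45924439,  689.17005136]), 'rotation': array([ 0.91723003,  0.02065338, -0.38558773])}
top {'camera_matrix': array([[529.89822544,   0.        , 315.24058246],
       [  0.        , 529.89822544, 241.15627254],
       [  0.        ,   0.        ,   1.        ]]), 'xyz': array([ 259.13492319,   -3.50787205, 1386.31865225]), 'rotation': array([ 0.17232393,  0.02116091, -1.59676207])}
{'time_s': 0.1, 'joint_positions': array([ 9.82209367e-01,  2.59250904e-01,  1.53594588e+00,  2.70710956e-05,
        1.34797572e+00, -2.02785199e-01]), 'qvel': array([ 1.77777476e-04, -2.17057185e-03,  8.04738533e-05, -1.06578590e-03,
       -2.17673237e-03,  6.35515033e-04]), 'effort': array([ 9.37392761e-04, -4.38213050e+01, -2.84641689e+01,  7.20988540e-02,
        3.64135648e-02, -4.87284240e-05]), 'ee_pos': array([206.66199121, 509.19093483, 217.92231019]), 'tcp_rot': array([-3.14005049e+00, -3.44030670e-04,  2.75578462e+00]), 'contact_force': array([0.08094012, 0.40026404, 0.75710047]), 'ft_torque': array([ 0.00960454, -0.0273902 , -0.04482549]), 'grip_force': 0.0, 'finger_gap': 92.70864848339232}
```

View pics/side0.png

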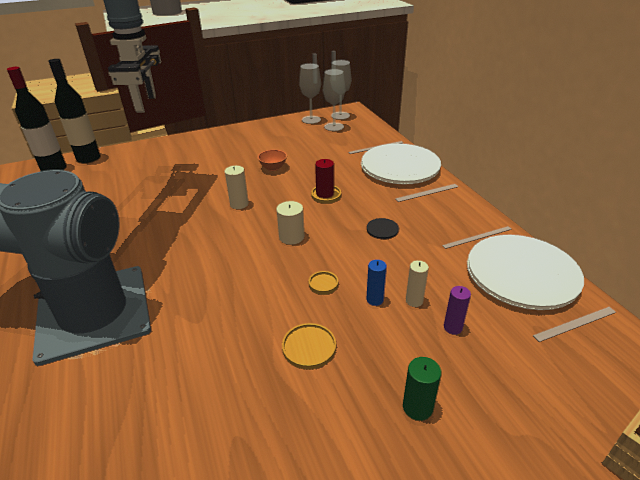

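View pics/top0.png

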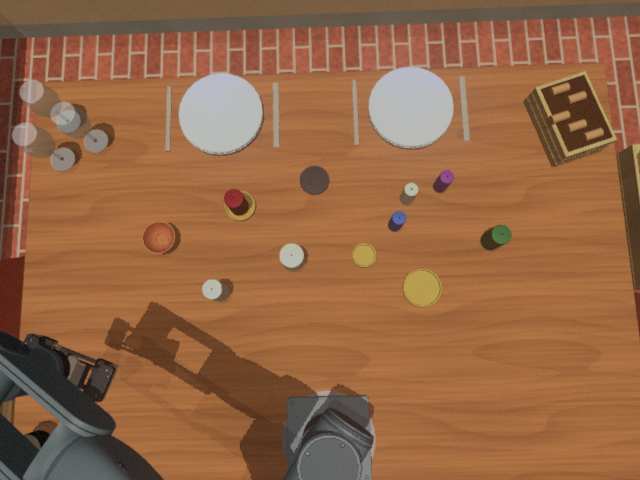

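Run:
```python
import cv2,numpy as np
s=cv2.imread("pics/side0.png");t=cv2.imread("pics/top0.png")
def c(im,x,y,r): return cv2.resize(im[y-r:y+r,x-r:x+r],(200,200),interpolation=cv2.INTER_NEAREST)
S=[(236,187),(290,222),(417,283),(325,180)];T=[(213,290),(292,256),(411,190),(238,203)]
m=np.vstack([np.hstack([c(s,*p,30) for p in S]),np.hstack([c(t,*p,20) for p in T]),
 np.hstack([c(s,323,282,30),c(t,365,255,20),c(s,382,228,30),c(t,314,180,20)])])
cv2.imwrite("pics/mos.png",m)
hs=cv2.cvtColor(s,cv2.COLOR_BGR2HSV);ht=cv2.cvtColor(t,cv2.COLOR_BGR2HSV)
for p in [(236,190),(236,174),(290,230),(290,208),(417,290),(325,185),(325,166),(309,345),(382,228),(270,260)]: print("s",p,hs[p[1],p[0]])
for p in [(210,290),(225,290),(289,256),(411,188),(408,198),(234,194),(236,205),(247,213),(365,255),(422,288),(314,180),(330,260)]: print("t",p,ht[p[1],p[0]])
```

```text
s (236, 190) [ 18 100 112]
s (236, 174) [ 23  73 184]
s (290, 230) [ 19  99 111]
s (290, 208) [ 33  64 226]
s (417, 290) [ 19  97 110]
s (325, 185) [177 208  54]
s (325, 166) [176 237 130]
s (309, 345) [ 19 187 211]
s (382, 228) [23 20 52]
s (270, 260) [ 13 179 178]
t (210, 290) [ 33  14 185]
t (225, 290) [ 15 102 103]
t (289, 256) [ 30  15 185]
t (411, 188) [ 25  43 135]
t (408, 198) [ 15  99 108]
t (234, 194) [  1 167 139]
t (236, 205) [  0 157 151]
t (247, 213) [ 19 152 181]
t (365, 255) [ 22 142 183]
t (422, 288) [ 22 144 184]
t (314, 180) [10 87 88]
t (330, 260) [ 13 156 162]
```

View pics/mos.png

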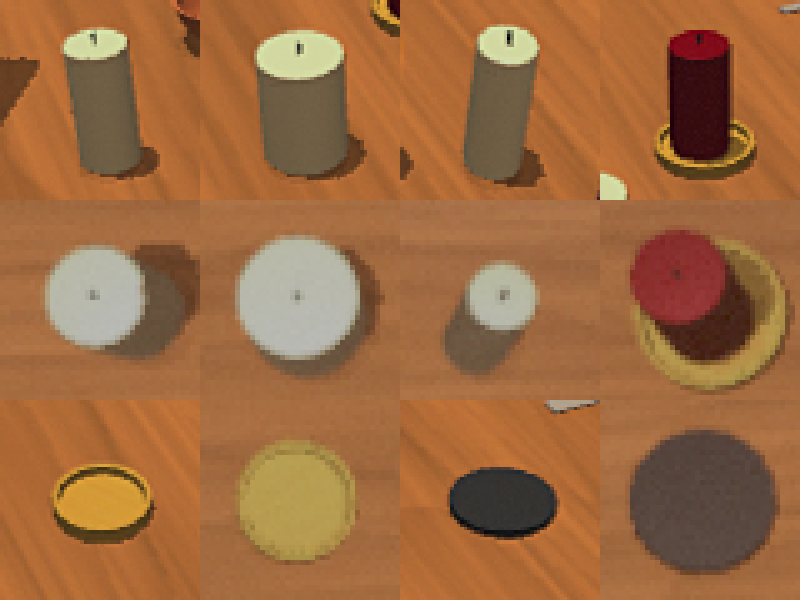

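The crops show the ivory discs clearly: middle at side (236,172)/top (213,290), thick at (290,208)/(292,256), thin at (417,266)/(411,189). Red sits in the middle dish at (325,163)/(234,196). The look-alikes are blue (376,282)/(398,220), purple (457,309)/(445,181) and green (422,388)/(500,235), and I exclude all three by colour.

```bash
cat > h.py <<'E'
import cv2,numpy as np
from scipy.spatial.transform import Rotation as R
from rig import *
P={n:camera_params(n) for n in("side","top")}
def ray(n,px):
    p=P[n];v=np.linalg.inv(p["camera_matrix"])@[px[0],px[1],1];v=v*[1,-1,-1]
    return p["xyz"],R.from_euler("xyz",p["rotation"]).apply(v/np.linalg.norm(v))
def plane(n,px,z):
    o,d=ray(n,px);return o+d*(z-o[2])/d[2]
def tri(a,b):
    (o1,d1),(o2,d2)=ray("side",a),ray("top",b)
    s=np.linalg.lstsq(np.c_[d1,-d2],o2-o1,rcond=None)[0]
    p,q=o1+s[0]*d1,o2+s[1]*d2;return (p+q)/2,np.linalg.norm(p-q)
def circ(q):
    s=np.linalg.lstsq(np.c_[2*q,np.ones(len(q))],(q**2).sum(1),rcond=None)[0]
    return s[:2],2*np.sqrt(s[2]+s[:2]@s[:2])
def blob(im,lo,hi,seed,r=45):
    h=cv2.cvtColor(im,cv2.COLOR_RGB2HSV).astype(int);h[...,0]=(h[...,0]+20)%180
    m=cv2.inRange(h,np.array(lo),np.array(hi))
    w=np.zeros_like(m);cv2.circle(w,seed,r,255,-1);m&=w
    c=max(cv2.findContours(m,cv2.RETR_EXTERNAL,cv2.CHAIN_APPROX_NONE)[0],key=cv2.contourArea)
    return cv2.convexHull(c)[:,0].astype(np.float32)
IS=((25,20,150),(70,110,255));IT=((20,0,125),(70,62,255))
BS=((36,120,60),(52,255,255));BT=((38,90,90),(52,255,255))
# name: z, side range,seed, top range,seed
# hues are shifted by +20
T={"thick":(85,IS,(290,208),IT,(292,256)),"middle":(105,IS,(236,172),IT,(213,290)),"thin":(95,IS,(417,266),IT,(411,189)),
"red":(100,((10,150,85),(25,255,255)),(325,163),((10,130,115),(24,255,255)),(234,196)),
"dw":(12,BS,(309,345),BT,(422,288)),"dm":(12,BS,(325,193),BT,(240,206)),"ds":(12,BS,(323,282),BT,(365,255)),
"co":(8,((0,0,0),(180,90,75)),(382,228),((0,0,0),(180,110,110)),(314,180))}
RAD={"thick":(20,20),"middle":(14,14),"thin":(14,13),"red":(12,12),"ds":(22,18),"dm":(24,22),"co":(20,20)}
def meas(n,S,Tp):
    z,rs,ss,rt,st=T[n];a,b=RAD.get(n,(45,30))
    hs,ht=blob(S,rs,rs and rs[1] and rs[1],ss,a) if 0 else blob(S,*rs,ss,a),blob(Tp,*rt,st,b)
    es,et=cv2.fitEllipse(hs)[0],cv2.fitEllipse(ht)[0]
    p,g=tri(es,et)
    cs=circ(np.array([plane("side",x,z)[:2] for x in hs]));ct=circ(np.array([plane("top",x,z)[:2] for x in ht]))
    return p,g,cs,ct
E
sed -i 's/hs,ht=blob(S,rs.* if 0 else /hs,ht=/' h.py
python3 - <<'E'
from h import *
np.set_printoptions(precision=1,suppress=True)
S,Tp=[cv2.imread(f"pics/{n}0.png")[:,:,::-1].copy() for n in("side","top")]
for n in T:
    p,g,cs,ct=meas(n,S,Tp);print(n,"tri",p,"gap %.1f"%g,"side",cs[0],"%.1f"%cs[1],"top",ct[0],"%.1f"%ct[1], "reach %.0f"%np.hypot(*p[:2]))
for n,a,b in(("green",(424,366),(502,233)),("blue",(376,266),(400,216)),("purple",(458,292),(447,177)),("bowl",(272,156),(160,238))):print(n,tri(a,b))
E
```

```text
thick tri [452.4  79.2  83. ] gap 1.4 side [451.1  76.9] 60.5 top [452.9  78.9] 59.6 reach 459
middle tri [372.1 272.2 103.5] gap 1.7 side [370.9 270. ] 48.1 top [372.9 271.8] 47.7 reach 461
thin tri [ 610.2 -225.3   92.1] gap 0.9 side [ 607.8 -227.8] 34.2 top [ 609.9 -225. ] 33.3 reach 650
red tri [599.5 221.4  98. ] gap 1.5 side [597.3 218.2] 47.8 top [599.7 220.9] 46.6 reach 639
dw tri [ 369.6 -253.9    3.7] gap 2.0 side [ 367.3 -257.7] 104.1 top [ 370.2 -252.6] 99.2 reach 448
dm tri [603.  219.3   6.1] gap 1.0 side [599.5 209.5] 90.2 top [602.1 218.2] 80.1 reach 642
ds tri [ 459.4 -106.8    5.3] gap 2.2 side [ 455.9 -112.9] 69.7 top [ 459.6 -106.6] 63.1 reach 472
co tri [668.8  18.6   3.2] gap 1.0 side [665.3  14.1] 79.0 top [668.1  18.4] 76.6 reach 669
green (array([ 487.9, -438.2,  105. ]), np.float64(3.458938456712309))
blue (array([ 538.4, -193.4,   92.9]), np.float64(7.888688596557819))
purple (array([ 636.7, -316.7,   94.3]), np.float64(3.904018932262624))
bowl (array([514.8, 421.5,  41.2]), np.float64(1.1096814521539704))
```

Every height agrees with the text to within about 3 mm and the diameters match. I'll keep one yaw throughout, with the closing line at 68°, because it clears the blue and purple candles. Next I compute the jog distances.

```bash
cat > go.py <<'E'
import sys,numpy as np
from rig import read_state
from scipy.spatial.transform import Rotation as R
s=read_state();p=s["ee_pos"];r=R.from_euler("xyz",s["tcp_rot"])
print("t",round(s["time_s"],1),"p",p.round(1),"rpy",s["tcp_rot"].round(3),"gap",round(s["finger_gap"],1),"grip",round(s["grip_force"],1),"F",s["contact_force"].round(1))
r=R.from_euler("xyz",[np.pi,0,s["tcp_rot"][2]])
for a in sys.argv[1:]:
    q=np.array([float(x) for x in a.split(",")]);print(a,(r.inv().apply(q-p)/10).round(2))
E
python3 go.py 599.5,221.3,190
```

```text
t 0.1 p [206.7 509.2 217.9] rpy [-3.14  -0.     2.756] gap 92.7 grip 0.0 F [0.1 0.4 0.8]
599.5,221.3,190 [-47.23 -11.89   2.79]
```

>>> jog_arm(commands=[{"xyz":[-47.2,-11.9,2.8],"turn":[0,0,0]},{"xyz":[-47.2,-11.9,2.8],"turn":[0,0,0]},{"xyz":[-47.2,-11.9,2.8],"turn":[0,0,0]},{"xyz":[-47.2,-11.9,2.8],"turn":[0,0,0]},{"xyz":[-47.2,-11.9,2.8],"turn":[0,0,0]},{"xyz":[-47.2,-11.9,2.8],"turn":[0,0,0]},{"xyz":[-47.2,-11.9,2.8],"turn":[0,0,0]},{"xyz":[-47.2,-11.9,2.8],"turn":[0,0,0]},{"xyz":[-47.2,-11.9,2.8],"turn":[0,0,0]},{"xyz":[-47.2,-11.9,2.8],"turn":[0,0,0]}], jaw=9.3, force=25)

```text
time_s: 1.1
ee_pos: [601.4, 219.3, 189.7]
tcp_rot: [-3.141, -0.0, 2.754]
contact_force: [0.1, 0.1, 1.1]
finger_gap: 93.0
grip_force: 0.0
```

```bash
python3 go.py 599.5,221.3,190 599.5,221.3,55
```

```text
t 1.1 p [601.4 219.3 189.7] rpy [-3.141 -0.     2.754] gap 93.0 grip 0.0 F [0.1 0.1 1.1]
599.5,221.3,190 [ 0.25  0.12 -0.03]
599.5,221.3,55 [ 0.25  0.12 13.47]
```

>>> jog_arm(commands=[{"xyz":[0,0,3],"turn":[0,0,0]},{"xyz":[0,0,6],"turn":[0,0,0]},{"xyz":[0,0,9],"turn":[0,0,0]},{"xyz":[0,0,11],"turn":[0,0,0]},{"xyz":[0,0,12.5],"turn":[0,0,0]},{"xyz":[0,0,13.5],"turn":[0,0,0]},{"xyz":[0,0,13.5],"turn":[0,0,0]},{"xyz":[0,0,13.5],"turn":[0,0,0]}])

```text
time_s: 1.9
ee_pos: [599.7, 221.8, 56.0]
tcp_rot: [3.141, 0.0, 2.756]
contact_force: [0.1, -0.5, -0.9]
finger_gap: 92.8
grip_force: 0.0
```

>>> jog_arm(commands=[{"xyz":[0,0,0],"turn":[0,0,0]},{"xyz":[0,0,0],"turn":[0,0,0]},{"xyz":[0,0,0],"turn":[0,0,0]},{"xyz":[0,0,0],"turn":[0,0,0]},{"xyz":[0,0,0],"turn":[0,0,0]},{"xyz":[0,0,0],"turn":[0,0,0]},{"xyz":[0,0,0],"turn":[0,0,0]},{"xyz":[0,0,0],"turn":[0,0,0]},{"xyz":[0,0,0],"turn":[0,0,0]},{"xyz":[0,0,0],"turn":[0,0,0]}], jaw=4)

```text
time_s: 2.9
ee_pos: [599.4, 221.7, 55.7]
tcp_rot: [-3.142, -0.0, 2.756]
contact_force: [-0.0, 0.3, 1.1]
finger_gap: 49.3
grip_force: 25.0
```

```bash
python3 go.py 668.4,18.4,120
```

```text
t 2.9 p [599.4 221.7  55.7] rpy [-3.142 -0.     2.756] gap 49.3 grip 25.0 F [-0.   0.3  1.1]
668.4,18.4,120 [-14.04 -16.24  -6.43]
```

Gripped at 49.3 mm, which is right for the 50 mm red candle. Lift it and carry it over to the coaster.

>>> jog_arm(commands=[{"xyz":[0,0,-0.7],"turn":[0,0,0]},{"xyz":[0,0,-2],"turn":[0,0,0]},{"xyz":[0,0,-4],"turn":[0,0,0]},{"xyz":[-1,-1.2,-6.4],"turn":[0,0,0]},{"xyz":[-3,-3.5,-6.4],"turn":[0,0,0]},{"xyz":[-5.3,-6.2,-6.4],"turn":[0,0,0]},{"xyz":[-7.6,-8.8,-6.4],"turn":[0,0,0]},{"xyz":[-9.9,-11.5,-6.4],"turn":[0,0,0]},{"xyz":[-12,-13.9,-6.4],"turn":[0,0,0]},{"xyz":[-13.4,-15.5,-6.4],"turn":[0,0,0]}])

```text
time_s: 3.9
ee_pos: [666.2, 25.3, 120.7]
tcp_rot: [-3.142, 0.001, 2.754]
contact_force: [0.4, 0.0, -1.1]
finger_gap: 49.8
grip_force: 25.0
```

>>> jog_arm(commands=[{"xyz":[-0.6,-0.7,0],"turn":[0,0,0]},{"xyz":[-0.6,-0.7,2],"turn":[0,0,0]},{"xyz":[-0.6,-0.7,4],"turn":[0,0,0]},{"xyz":[-0.6,-0.7,5],"turn":[0,0,0]},{"xyz":[-0.6,-0.7,5.5],"turn":[0,0,0]},{"xyz":[-0.6,-0.7,5.5],"turn":[0,0,0]},{"xyz":[-0.6,-0.7,5.5],"turn":[0,0,0]}])

```text
time_s: 4.6
ee_pos: [668.8, 19.3, 65.5]
tcp_rot: [3.141, 0.001, 2.756]
contact_force: [0.3, 0.2, -1.5]
finger_gap: 49.7
grip_force: 25.0
```

```bash
python3 go.py 668.4,18.4,58.7;python3 - <<'E'
from h import *
cv2.imwrite("pics/s1.png",cv2.resize(get_image("side")[130:280,220:470,::-1],None,fx=3,fy=3))
E
```

```text
t 4.6 p [668.8  19.3  65.5] rpy [3.141e+00 1.000e-03 2.756e+00] gap 49.7 grip 25.0 F [ 0.3  0.2 -1.5]
668.4,18.4,58.7 [ 0.   -0.1   0.68]
```

View pics/s1.png

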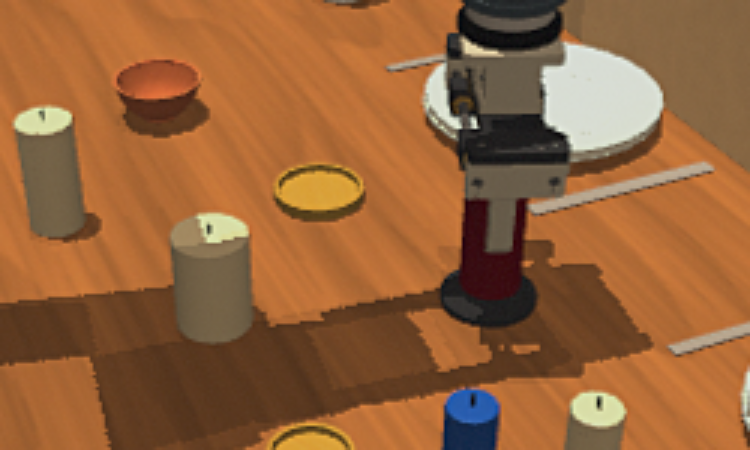

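The red candle hangs upright, centred over the coaster at about (383,230) in the side view, and the middle dish at (326,193) is empty. Lower it and release.

>>> jog_arm(commands=[{"xyz":[0,-0.1,0.2],"turn":[0,0,0]},{"xyz":[0,-0.1,0.4],"turn":[0,0,0]},{"xyz":[0,-0.1,0.55],"turn":[0,0,0]},{"xyz":[0,-0.1,0.65],"turn":[0,0,0]},{"xyz":[0,-0.1,0.7],"turn":[0,0,0]},{"xyz":[0,-0.1,0.7],"turn":[0,0,0]},{"xyz":[0,-0.1,0.7],"turn":[0,0,0]}])

```text
time_s: 5.35
ee_pos: [668.0, 17.9, 58.6]
tcp_rot: [-3.142, 0.001, 2.756]
contact_force: [-3.0, -0.4, 5.0]
finger_gap: 49.8
grip_force: 25.0
```

>>> jog_arm(commands=[{"xyz":[0,0,0],"turn":[0,0,0]},{"xyz":[0,0,0],"turn":[0,0,0]},{"xyz":[0,0,0],"turn":[0,0,0]},{"xyz":[0,0,0],"turn":[0,0,0]},{"xyz":[0,0,-1],"turn":[0,0,0]},{"xyz":[0,0,-3],"turn":[0,0,0]},{"xyz":[0,0,-6],"turn":[0,0,0]},{"xyz":[0,0,-10],"turn":[0,0,0]},{"xyz":[0,0,-13],"turn":[0,0,0]},{"xyz":[0,0,-13],"turn":[0,0,0]}], jaw=8.5)

```text
time_s: 6.35
ee_pos: [670.9, 17.7, 194.5]
tcp_rot: [3.139, 0.011, 2.756]
contact_force: [-0.3, 0.8, 1.0]
finger_gap: 84.7
grip_force: 0.0
```

```bash
python3 go.py 372.4,272,190
```

```text
t 6.3 p [670.9  17.7 194.5] rpy [3.139 0.011 2.756] gap 84.7 grip 0.0 F [-0.3  0.8  1. ]
372.4,272,190 [37.22 12.33  0.45]
```

>>> jog_arm(commands=[{"xyz":[37.1,12.3,0],"turn":[0,0,0]},{"xyz":[37.1,12.3,0],"turn":[0,0,0]},{"xyz":[37.1,12.3,0],"turn":[0,0,0]},{"xyz":[37.1,12.3,0],"turn":[0,0,0]},{"xyz":[37.1,12.3,0],"turn":[0,0,0]},{"xyz":[37.1,12.3,0],"turn":[0,0,0]},{"xyz":[37.1,12.3,0],"turn":[0,0,0]},{"xyz":[37.1,12.3,0],"turn":[0,0,0]},{"xyz":[37.1,12.3,0],"turn":[0,0,0]},{"xyz":[37.1,12.3,0],"turn":[0,0,0]}], jaw=9.3)

```text
time_s: 7.35
ee_pos: [369.9, 272.0, 187.8]
tcp_rot: [3.142, 0.001, 2.758]
contact_force: [0.3, -0.5, 0.6]
finger_gap: 92.9
grip_force: 0.0
```

```bash
python3 go.py 372.4,272,55
python3 - <<'E'
from h import *
np.set_printoptions(precision=1,suppress=True)
S,Tp=get_image("side"),get_image("top")
z,rs,_,rt,_=T["red"]
hs,ht=blob(S,*rs,(383,200),18),blob(Tp,*rt,(313,168),18)
print("red",tri(cv2.fitEllipse(hs)[0],cv2.fitEllipse(ht)[0]))
hs,ht=blob(S,*T["dm"][1],T["dm"][2],24),blob(Tp,*T["dm"][3],T["dm"][4],22)
print("dm",tri(cv2.fitEllipse(hs)[0],cv2.fitEllipse(ht)[0]),circ(np.array([plane("top",x,12)[:2] for x in ht])))
cv2.imwrite("pics/t2.png",Tp[:,:,::-1])
E
```

```text
t 7.3 p [369.9 272.  187.8] rpy [3.142e+00 1.000e-03 2.758e+00] gap 92.9 grip 0.0 F [ 0.3 -0.5  0.6]
372.4,272,55 [-0.23  0.1  13.28]
red (array([668.2,  17.9, 100.5]), np.float64(0.8303792414290241))
dm (array([603.4, 219.8,   5. ]), np.float64(1.8322293390875175)) (array([602.8, 218.4]), np.float64(81.11482517891353))
```

The red candle measures (668.2, 17.9) with its top at 100.5 mm. It's within 1 mm of the coaster centre. Now the middle ivory candle.

>>> jog_arm(commands=[{"xyz":[-0.1,0,1],"turn":[0,0,0]},{"xyz":[-0.1,0,3],"turn":[0,0,0]},{"xyz":[-0.1,0,6],"turn":[0,0,0]},{"xyz":[-0.1,0,9],"turn":[0,0,0]},{"xyz":[-0.1,0,11],"turn":[0,0,0]},{"xyz":[-0.1,0,12.5],"turn":[0,0,0]},{"xyz":[-0.1,0,13.2],"turn":[0,0,0]},{"xyz":[-0.1,0,13.2],"turn":[0,0,0]}])

```text
time_s: 8.25
ee_pos: [371.1, 270.2, 54.3]
tcp_rot: [-3.14, -0.002, 2.754]
contact_force: [0.4, -0.0, -0.3]
finger_gap: 93.2
grip_force: 0.0
```

>>> jog_arm(commands=[{"xyz":[0,0,0],"turn":[0,0,0]},{"xyz":[0,0,0],"turn":[0,0,0]},{"xyz":[0,0,0],"turn":[0,0,0]},{"xyz":[0,0,0],"turn":[0,0,0]},{"xyz":[0,0,0],"turn":[0,0,0]},{"xyz":[0,0,0],"turn":[0,0,0]},{"xyz":[0,0,0],"turn":[0,0,0]},{"xyz":[0,0,0],"turn":[0,0,0]},{"xyz":[0,0,0],"turn":[0,0,0]},{"xyz":[0,0,0],"turn":[0,0,0]}], jaw=4)

```text
time_s: 9.25
ee_pos: [371.5, 271.3, 55.8]
tcp_rot: [3.141, 0.0, 2.756]
contact_force: [-0.4, 1.1, 3.8]
finger_gap: 49.6
grip_force: 25.0
```

```bash
python3 go.py 602.7,218.5,120
```

```text
t 9.2 p [371.5 271.3  55.8] rpy [3.141 0.    2.756] gap 49.6 grip 25.0 F [-0.4  1.1  3.8]
602.7,218.5,120 [-23.41   3.81  -6.42]
```

>>> jog_arm(commands=[{"xyz":[0,0,-0.7],"turn":[0,0,0]},{"xyz":[0,0,-2],"turn":[0,0,0]},{"xyz":[0,0,-4],"turn":[0,0,0]},{"xyz":[-1.5,0.2,-6.4],"turn":[0,0,0]},{"xyz":[-4.5,0.7,-6.4],"turn":[0,0,0]},{"xyz":[-8.5,1.4,-6.4],"turn":[0,0,0]},{"xyz":[-12.5,2,-6.4],"turn":[0,0,0]},{"xyz":[-16.5,2.7,-6.4],"turn":[0,0,0]},{"xyz":[-20,3.3,-6.4],"turn":[0,0,0]},{"xyz":[-22.4,3.6,-6.4],"turn":[0,0,0]}])

```text
time_s: 10.25
ee_pos: [594.4, 219.2, 119.2]
tcp_rot: [-3.141, -0.0, 2.755]
contact_force: [0.6, -0.1, -1.4]
finger_gap: 50.0
grip_force: 25.0
```

>>> jog_arm(commands=[{"xyz":[-1,0.2,0],"turn":[0,0,0]},{"xyz":[-1,0.2,1],"turn":[0,0,0]},{"xyz":[-1,0.2,2.5],"turn":[0,0,0]},{"xyz":[-1,0.2,4],"turn":[0,0,0]},{"xyz":[-1,0.2,4],"turn":[0,0,0]},{"xyz":[-1,0.2,4],"turn":[0,0,0]}])

```text
time_s: 10.85
ee_pos: [600.8, 218.9, 79.3]
tcp_rot: [-3.141, -0.002, 2.757]
contact_force: [-0.0, 0.8, -0.9]
finger_gap: 49.8
grip_force: 25.0
```

```bash
python3 go.py 602.7,218.5,60.8
```

```text
t 10.8 p [600.8 218.9  79.3] rpy [-3.141e+00 -2.000e-03  2.757e+00] gap 49.8 grip 25.0 F [-0.   0.8 -0.9]
602.7,218.5,60.8 [-0.19  0.04  1.85]
```

>>> jog_arm(commands=[{"xyz":[-0.1,0,0.5],"turn":[0,0,0]},{"xyz":[-0.1,0,1],"turn":[0,0,0]},{"xyz":[-0.1,0,1.4],"turn":[0,0,0]},{"xyz":[-0.1,0,1.6],"turn":[0,0,0]},{"xyz":[-0.1,0,1.75],"turn":[0,0,0]},{"xyz":[-0.1,0,1.85],"turn":[0,0,0]},{"xyz":[-0.1,0,1.85],"turn":[0,0,0]},{"xyz":[-0.1,0,1.85],"turn":[0,0,0]}])

```text
time_s: 11.65
ee_pos: [603.4, 218.0, 61.3]
tcp_rot: [3.142, 0.0, 2.756]
contact_force: [0.6, -0.8, -1.0]
finger_gap: 50.0
grip_force: 25.0
```

>>> jog_arm(commands=[{"xyz":[0,0,0.07],"turn":[0,0,0]},{"xyz":[0,0,0.07],"turn":[0,0,0]},{"xyz":[0,0,0.07],"turn":[0,0,0]}])

```text
time_s: 11.95
ee_pos: [603.6, 218.0, 60.9]
tcp_rot: [3.141, 0.001, 2.756]
contact_force: [-0.6, -0.6, 2.6]
finger_gap: 49.8
grip_force: 25.0
```

Contact: Fz rose from -1.0 to 2.6 N. Release and retreat.

>>> jog_arm(commands=[{"xyz":[0,0,0],"turn":[0,0,0]},{"xyz":[0,0,0],"turn":[0,0,0]},{"xyz":[0,0,0],"turn":[0,0,0]},{"xyz":[0,0,0],"turn":[0,0,0]},{"xyz":[0,0,-1],"turn":[0,0,0]},{"xyz":[0,0,-3],"turn":[0,0,0]},{"xyz":[0,0,-6],"turn":[0,0,0]},{"xyz":[0,0,-10],"turn":[0,0,0]},{"xyz":[0,0,-13],"turn":[0,0,0]},{"xyz":[0,0,-13],"turn":[0,0,0]}], jaw=9.3)

```text
time_s: 12.95
ee_pos: [606.3, 218.6, 197.1]
tcp_rot: [3.136, 0.009, 2.756]
contact_force: [-0.1, 0.0, -0.5]
finger_gap: 93.1
grip_force: 0.0
```

```bash
python3 go.py 452.4,79,190
```

```text
t 12.9 p [606.3 218.6 197.1] rpy [3.136 0.009 2.756] gap 93.1 grip 0.0 F [-0.1  0.  -0.5]
452.4,79,190 [  9.01 -18.72   0.71]
```

>>> jog_arm(commands=[{"xyz":[8.8,-18.6,0],"turn":[0,0,0]},{"xyz":[8.8,-18.6,0],"turn":[0,0,0]},{"xyz":[8.8,-18.6,0],"turn":[0,0,0]},{"xyz":[8.8,-18.6,0],"turn":[0,0,0]},{"xyz":[8.8,-18.6,0],"turn":[0,0,0]},{"xyz":[8.8,-18.6,0],"turn":[0,0,0]},{"xyz":[8.8,-18.6,0],"turn":[0,0,0]},{"xyz":[8.8,-18.6,0],"turn":[0,0,0]}])

```text
time_s: 13.75
ee_pos: [453.1, 79.4, 190.5]
tcp_rot: [3.141, 0.001, 2.757]
contact_force: [-0.0, 0.6, 0.1]
finger_gap: 93.4
grip_force: 0.0
```

```bash
python3 go.py 452.4,79,40
python3 - <<'E'
from h import *
np.set_printoptions(precision=1,suppress=True)
S,Tp=get_image("side"),get_image("top")
cv2.imwrite("pics/s3.png",np.hstack([cv2.resize(S[130:250,220:420,::-1],(400,240)),cv2.resize(Tp[140:260,180:380,::-1],(400,240))]))
hs,ht=blob(S,*IS,(324,155),14),blob(Tp,*IT,(235,195),16)
print("middle",tri(cv2.fitEllipse(hs)[0],cv2.fitEllipse(ht)[0]),circ(np.array([plane("top",x,110)[:2] for x in ht])))
E
```

```text
t 13.8 p [453.1  79.4 190.5] rpy [3.141e+00 1.000e-03 2.757e+00] gap 93.4 grip 0.0 F [-0.   0.6  0.1]
452.4,79,40 [ 0.05 -0.06 15.05]
middle (array([608.2, 230.6, 100.9]), np.float64(1.0648437903087127)) (array([603.8, 221.1]), np.float64(42.44566297513695))
```

View pics/s3.png

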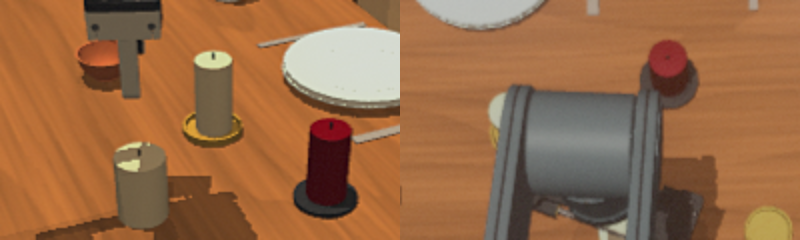

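The side view shows the middle candle upright and centred in its dish at about (327,190). The top view is blocked by the arm, so I'll measure it later. Now the thick candle.

>>> jog_arm(commands=[{"xyz":[0,0,2],"turn":[0,0,0]},{"xyz":[0,0,5],"turn":[0,0,0]},{"xyz":[0,0,8],"turn":[0,0,0]},{"xyz":[0,0,11],"turn":[0,0,0]},{"xyz":[0,0,13],"turn":[0,0,0]},{"xyz":[0,0,14.3],"turn":[0,0,0]},{"xyz":[0,0,15],"turn":[0,0,0]},{"xyz":[0,0,15],"turn":[0,0,0]}])

```text
time_s: 14.65
ee_pos: [451.5, 79.2, 39.5]
tcp_rot: [-3.141, -0.002, 2.757]
contact_force: [-0.1, 0.1, 0.3]
finger_gap: 92.8
grip_force: 0.0
```

>>> jog_arm(commands=[{"xyz":[0,0,0],"turn":[0,0,0]},{"xyz":[0,0,0],"turn":[0,0,0]},{"xyz":[0,0,0],"turn":[0,0,0]},{"xyz":[0,0,0],"turn":[0,0,0]},{"xyz":[0,0,0],"turn":[0,0,0]},{"xyz":[0,0,0],"turn":[0,0,0]},{"xyz":[0,0,0],"turn":[0,0,0]},{"xyz":[0,0,0],"turn":[0,0,0]},{"xyz":[0,0,0],"turn":[0,0,0]},{"xyz":[0,0,0],"turn":[0,0,0]}], jaw=5)

```text
time_s: 15.65
ee_pos: [452.2, 78.8, 40.9]
tcp_rot: [3.141, 0.001, 2.756]
contact_force: [-1.0, 0.9, 5.9]
finger_gap: 62.0
grip_force: 25.0
```

```bash
python3 go.py 370,-253,110
```

```text
t 15.7 p [452.2  78.8  40.9] rpy [3.141e+00 1.000e-03 2.756e+00] gap 62.0 grip 25.0 F [-1.   0.9  5.9]
370,-253,110 [ -4.87 -33.84  -6.91]
```

>>> jog_arm(commands=[{"xyz":[0,0,-0.7],"turn":[0,0,0]},{"xyz":[0,0,-2],"turn":[0,0,0]},{"xyz":[0,0,-4.5],"turn":[0,0,0]},{"xyz":[-0.2,-1.5,-6.9],"turn":[0,0,0]},{"xyz":[-0.7,-5,-6.9],"turn":[0,0,0]},{"xyz":[-1.3,-9,-6.9],"turn":[0,0,0]},{"xyz":[-1.9,-13,-6.9],"turn":[0,0,0]},{"xyz":[-2.4,-17,-6.9],"turn":[0,0,0]},{"xyz":[-3,-21,-6.9],"turn":[0,0,0]},{"xyz":[-3.6,-25,-6.9],"turn":[0,0,0]}])

```text
time_s: 16.65
ee_pos: [389.9, -167.5, 109.4]
tcp_rot: [3.141, -0.001, 2.756]
contact_force: [0.9, -0.5, -3.6]
finger_gap: 61.7
grip_force: 25.0
```

>>> jog_arm(commands=[{"xyz":[-0.6,-4,0],"turn":[0,0,0]},{"xyz":[-1,-7,0],"turn":[0,0,0]},{"xyz":[-1.3,-8.8,0],"turn":[0,0,0]},{"xyz":[-1.3,-8.8,1],"turn":[0,0,0]},{"xyz":[-1.3,-8.8,2.5],"turn":[0,0,0]},{"xyz":[-1.3,-8.8,4],"turn":[0,0,0]},{"xyz":[-1.3,-8.8,4.5],"turn":[0,0,0]},{"xyz":[-1.3,-8.8,4.5],"turn":[0,0,0]},{"xyz":[-1.3,-8.8,4.5],"turn":[0,0,0]}])

```text
time_s: 17.55
ee_pos: [370.2, -252.4, 64.6]
tcp_rot: [3.142, -0.0, 2.756]
contact_force: [-0.2, 0.7, -2.8]
finger_gap: 61.5
grip_force: 25.0
```

```bash
python3 go.py 370,-253,45.9
```

```text
t 17.6 p [ 370.2 -252.4   64.6] rpy [ 3.142 -0.     2.756] gap 61.5 grip 25.0 F [-0.2  0.7 -2.8]
370,-253,45.9 [-0.   -0.06  1.87]
```

>>> jog_arm(commands=[{"xyz":[0,0,0.5],"turn":[0,0,0]},{"xyz":[0,0,1],"turn":[0,0,0]},{"xyz":[0,0,1.4],"turn":[0,0,0]},{"xyz":[0,0,1.6],"turn":[0,0,0]},{"xyz":[0,0,1.75],"turn":[0,0,0]},{"xyz":[0,0,1.88],"turn":[0,0,0]},{"xyz":[0,0,1.88],"turn":[0,0,0]},{"xyz":[0,0,1.88],"turn":[0,0,0]}])

```text
time_s: 18.35
ee_pos: [370.0, -252.9, 45.9]
tcp_rot: [-3.141, 0.0, 2.756]
contact_force: [-1.1, 0.7, 1.2]
finger_gap: 61.7
grip_force: 25.0
```

Contact: Fz went from -2.8 to +1.2 N. Release.

>>> jog_arm(commands=[{"xyz":[0,0,0],"turn":[0,0,0]},{"xyz":[0,0,0],"turn":[0,0,0]},{"xyz":[0,0,0],"turn":[0,0,0]},{"xyz":[0,0,0],"turn":[0,0,0]},{"xyz":[0,0,-1],"turn":[0,0,0]},{"xyz":[0,0,-3],"turn":[0,0,0]},{"xyz":[0,0,-6],"turn":[0,0,0]},{"xyz":[0,0,-10],"turn":[0,0,0]},{"xyz":[0,0,-14.4],"turn":[0,0,0]},{"xyz":[0,0,-14.4],"turn":[0,0,0]}], jaw=9.3)

```text
time_s: 19.35
ee_pos: [372.6, -255.6, 196.1]
tcp_rot: [-3.136, 0.011, 2.756]
contact_force: [0.2, -0.1, -0.7]
finger_gap: 93.0
grip_force: 0.0
```

>>> jog_arm(commands=[{"xyz":[-21.2,11.6,0],"turn":[0,0,0]},{"xyz":[-21.2,11.6,0],"turn":[0,0,0]},{"xyz":[-21.2,11.6,0],"turn":[0,0,0]},{"xyz":[-21.2,11.6,0],"turn":[0,0,0]},{"xyz":[-21.2,11.6,0],"turn":[0,0,0]},{"xyz":[-21.2,11.6,0],"turn":[0,0,0]},{"xyz":[-21.2,11.6,0],"turn":[0,0,0]},{"xyz":[-21.2,11.6,0],"turn":[0,0,0]}], jaw=6.2)

```text
time_s: 20.15
ee_pos: [608.8, -225.1, 189.3]
tcp_rot: [-3.141, -0.002, 2.756]
contact_force: [-0.4, -0.6, -0.2]
finger_gap: 61.9
grip_force: 0.0
```

```bash
python3 go.py 610,-225.3,50
python3 - <<'E'
from h import *
S=get_image("side")
cv2.imwrite("pics/s4.png",cv2.resize(S[180:400,240:500,::-1],None,fx=2.5,fy=2.5))
E
```

```text
t 20.1 p [ 608.8 -225.1  189.3] rpy [-3.141e+00 -2.000e-03  2.756e+00] gap 61.9 grip 0.0 F [-0.4 -0.6 -0.2]
610,-225.3,50 [-0.12  0.03 13.93]
```

View pics/s4.png

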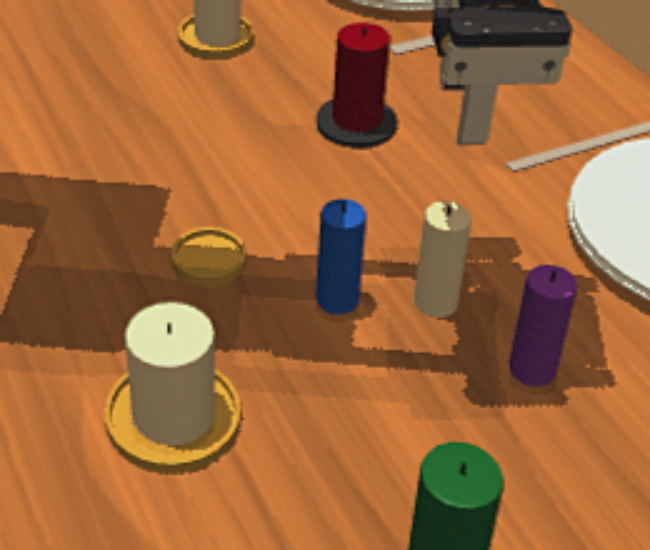

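The thick candle stands upright and centred in the wide dish, side (309,345). The gripper is above the ivory thin candle at (417,283), with blue at (376,283) and purple at (457,309) clear of it. Descend.

>>> jog_arm(commands=[{"xyz":[-0.1,0,2],"turn":[0,0,0]},{"xyz":[-0.1,0,5],"turn":[0,0,0]},{"xyz":[-0.1,0,8],"turn":[0,0,0]},{"xyz":[-0.1,0,10.5],"turn":[0,0,0]},{"xyz":[-0.1,0,12.5],"turn":[0,0,0]},{"xyz":[-0.1,0,13.5],"turn":[0,0,0]},{"xyz":[-0.1,0,13.9],"turn":[0,0,0]},{"xyz":[-0.1,0,13.9],"turn":[0,0,0]}])

```text
time_s: 21.0
ee_pos: [610.8, -225.9, 51.2]
tcp_rot: [-3.141, 0.0, 2.755]
contact_force: [0.1, -0.6, -0.0]
finger_gap: 61.9
grip_force: 0.0
```

>>> jog_arm(commands=[{"xyz":[0,0,0],"turn":[0,0,0]},{"xyz":[0,0,0],"turn":[0,0,0]},{"xyz":[0,0,0],"turn":[0,0,0]},{"xyz":[0,0,0],"turn":[0,0,0]},{"xyz":[0,0,0],"turn":[0,0,0]},{"xyz":[0,0,0],"turn":[0,0,0]},{"xyz":[0,0,0],"turn":[0,0,0]},{"xyz":[0,0,0],"turn":[0,0,0]},{"xyz":[0,0,0],"turn":[0,0,0]},{"xyz":[0,0,0],"turn":[0,0,0]}], jaw=2.6)

```text
time_s: 22.0
ee_pos: [611.4, -225.7, 51.2]
tcp_rot: [-3.141, 0.001, 2.756]
contact_force: [-1.0, -0.2, 5.9]
finger_gap: 35.5
grip_force: 25.0
```

```bash
python3 go.py 459.5,-106.7,190
```

```text
t 22.0 p [ 611.4 -225.7   51.2] rpy [-3.141e+00  1.000e-03  2.756e+00] gap 35.5 grip 25.0 F [-1.  -0.2  5.9]
459.5,-106.7,190 [ 18.55   5.31 -13.88]
```

>>> jog_arm(commands=[{"xyz":[0,0,-0.7],"turn":[0,0,0]},{"xyz":[0,0,-2],"turn":[0,0,0]},{"xyz":[0,0,-4.5],"turn":[0,0,0]},{"xyz":[0,0,-8],"turn":[0,0,0]},{"xyz":[0,0,-11.5],"turn":[0,0,0]},{"xyz":[0,0,-13.5],"turn":[0,0,0]},{"xyz":[1.5,0.4,-13.9],"turn":[0,0,0]},{"xyz":[5,1.4,-13.9],"turn":[0,0,0]},{"xyz":[9,2.6,-13.9],"turn":[0,0,0]},{"xyz":[12.5,3.6,-13.9],"turn":[0,0,0]}])

```text
time_s: 23.0
ee_pos: [507.1, -143.9, 190.1]
tcp_rot: [3.141, -0.0, 2.756]
contact_force: [0.2, 0.6, -0.8]
finger_gap: 35.2
grip_force: 25.0
```

>>> jog_arm(commands=[{"xyz":[3.5,1,0],"turn":[0,0,0]},{"xyz":[5.5,1.5,0],"turn":[0,0,0]},{"xyz":[6.1,1.7,1],"turn":[0,0,0]},{"xyz":[6.1,1.7,3],"turn":[0,0,0]},{"xyz":[6.1,1.7,6],"turn":[0,0,0]},{"xyz":[6.1,1.7,9],"turn":[0,0,0]},{"xyz":[6.1,1.7,11],"turn":[0,0,0]},{"xyz":[6.1,1.7,11.5],"turn":[0,0,0]},{"xyz":[6.1,1.7,11.5],"turn":[0,0,0]},{"xyz":[6.1,1.7,11.5],"turn":[0,0,0]}])

```text
time_s: 24.0
ee_pos: [459.6, -107.0, 75.5]
tcp_rot: [-3.141, 0.002, 2.756]
contact_force: [-0.2, 0.9, -0.7]
finger_gap: 35.1
grip_force: 25.0
```

```bash
python3 go.py 459.8,-106.9,56.2
python3 - <<'E'
from h import *
S=get_image("side")
cv2.imwrite("pics/s5.png",cv2.resize(S[180:340,240:440,::-1],None,fx=2.5,fy=2.5))
E
```

```text
t 24.0 p [ 459.6 -107.    75.5] rpy [-3.141e+00  2.000e-03  2.756e+00] gap 35.1 grip 25.0 F [-0.2  0.9 -0.7]
459.8,-106.9,56.2 [-0.01  0.02  1.93]
```

View pics/s5.png

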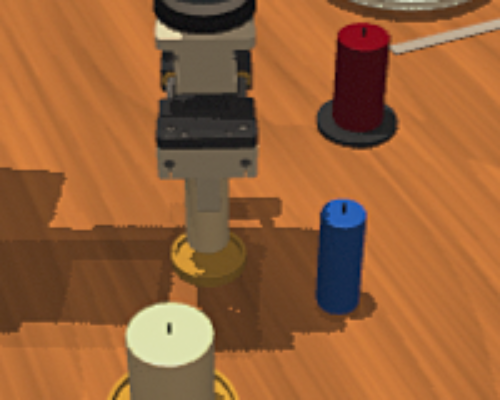

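The thin candle hangs over the small dish at about (323,282) in the side view. Lower it.

>>> jog_arm(commands=[{"xyz":[0,0,0.5],"turn":[0,0,0]},{"xyz":[0,0,1],"turn":[0,0,0]},{"xyz":[0,0,1.4],"turn":[0,0,0]},{"xyz":[0,0,1.6],"turn":[0,0,0]},{"xyz":[0,0,1.8],"turn":[0,0,0]},{"xyz":[0,0,1.95],"turn":[0,0,0]},{"xyz":[0,0,1.95],"turn":[0,0,0]},{"xyz":[0,0,1.95],"turn":[0,0,0]}])

```text
time_s: 24.85
ee_pos: [458.7, -106.6, 56.1]
tcp_rot: [-3.141, 0.0, 2.756]
contact_force: [-3.6, 0.4, 8.7]
finger_gap: 35.4
grip_force: 25.0
```

>>> jog_arm(commands=[{"xyz":[0,0,0],"turn":[0,0,0]},{"xyz":[0,0,0],"turn":[0,0,0]},{"xyz":[0,0,0],"turn":[0,0,0]},{"xyz":[0,0,0],"turn":[0,0,0]},{"xyz":[0,0,-1],"turn":[0,0,0]},{"xyz":[0,0,-3],"turn":[0,0,0]},{"xyz":[0,0,-6],"turn":[0,0,0]},{"xyz":[0,0,-10],"turn":[0,0,0]},{"xyz":[0,0,-14],"turn":[0,0,0]},{"xyz":[0,0,-16],"turn":[0,0,0]}], jaw=6.5)

```text
time_s: 25.85
ee_pos: [459.9, -107.0, 219.5]
tcp_rot: [-3.141, 0.006, 2.756]
contact_force: [-0.6, 0.1, -0.1]
finger_gap: 64.7
grip_force: 0.0
```

>>> jog_arm(commands=[{"xyz":[10,28,0],"turn":[0,0,0]},{"xyz":[10,28,0],"turn":[0,0,0]},{"xyz":[10,28,0],"turn":[0,0,0]},{"xyz":[10,28,0],"turn":[0,0,0]},{"xyz":[10,28,0],"turn":[0,0,0]},{"xyz":[10,28,0],"turn":[0,0,0]},{"xyz":[46,47,0],"turn":[0,0,0]},{"xyz":[46,47,0],"turn":[0,0,0]},{"xyz":[46,47,0],"turn":[0,0,0]},{"xyz":[46,47,0],"turn":[0,0,0]}])

```text
time_s: 26.85
ee_pos: [341.1, 345.0, 215.9]
tcp_rot: [3.141, 0.0, 2.756]
contact_force: [0.6, 0.8, 0.5]
finger_gap: 64.7
grip_force: 0.0
```

>>> jog_arm(commands=[{"xyz":[21,6,0],"turn":[0,0,0]},{"xyz":[21,6,0],"turn":[0,0,0]},{"xyz":[21,6,0],"turn":[0,0,0]},{"xyz":[21,6,0],"turn":[0,0,0]},{"xyz":[21,6,0],"turn":[0,0,0]},{"xyz":[21,6,0],"turn":[0,0,0]},{"xyz":[21,6,0],"turn":[0,0,0]},{"xyz":[21,6,0],"turn":[0,0,0]}])

```text
time_s: 27.65
ee_pos: [171.5, 477.7, 215.4]
tcp_rot: [-3.142, 0.0, 2.755]
contact_force: [-0.5, 0.2, 1.2]
finger_gap: 65.0
grip_force: 0.0
```

```bash
python3 go.py
python3 - <<'E'
from h import *
np.set_printoptions(precision=1,suppress=True)
S,Tp=get_image("side"),get_image("top")
for n,im in(("s6",S),("t6",Tp)): cv2.imwrite(f"pics/{n}.png",im[:,:,::-1])
C=np.array
for n,h,d in(("thick",90,(370,-253)),("middle",110,(602.7,218.4)),("thin",100,(459.5,-106.7)),("red",103,(668.4,18.4))):
    Q=[]
    for v,im,rg in(("side",S,T[n][1]),("top",Tp,T[n][3])):
        w=R.from_euler("xyz",P[v]["rotation"]).inv().apply(C([*d,h])-P[v]["xyz"])*[1,-1,-1]
        u=P[v]["camera_matrix"]@w;u=tuple(int(round(a)) for a in u[:2]/u[2])
        Q.append(cv2.fitEllipse(blob(im,*rg,u,{"thick":22,"middle":15,"thin":14,"red":15}[n]))[0])
    p,g=tri(*Q);print(n,p,"%.1f"%g,"off %.1f"%np.hypot(*(p[:2]-d)))
for n in("dw","dm","ds","co"):
    ht=blob(Tp,*T[n][3],T[n][4],RAD.get(n,(0,30))[1]);print(n,circ(C([plane("top",x,T[n][0])[:2] for x in ht])))
E
```

```text
t 27.6 p [171.5 477.7 215.4] rpy [-3.142  0.     2.755] gap 65.0 grip 0.0 F [-0.5  0.2  1.2]
thick [ 370.2 -252.3   86.8] 1.7 off 0.7
middle [604.1 218.3 108. ] 0.7 off 1.4
thin [ 457.2 -105.1   97.5] 1.2 off 2.7
red [668.4  17.9 100.5] 1.2 off 0.5
dw (array([ 370.3, -252.7]), np.float64(99.26786440914624))
dm (array([601.5, 218.4]), np.float64(79.33161346210788))
ds (array([ 459. , -106.4]), np.float64(62.45703432892987))
co (array([667.5,  18.5]), np.float64(75.93124042231888))
```

View pics/s6.png

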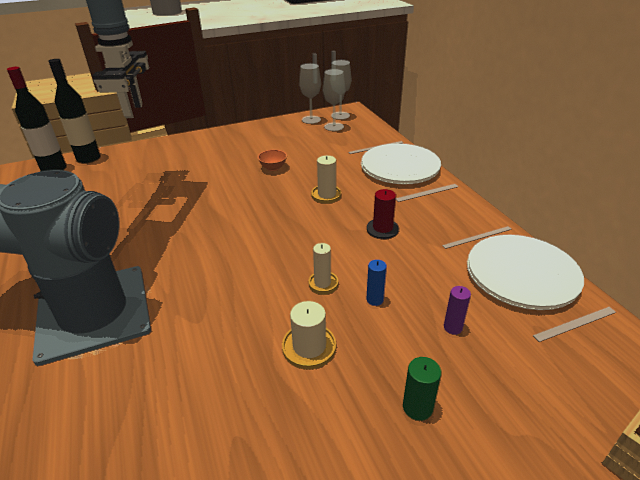

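View pics/t6.png

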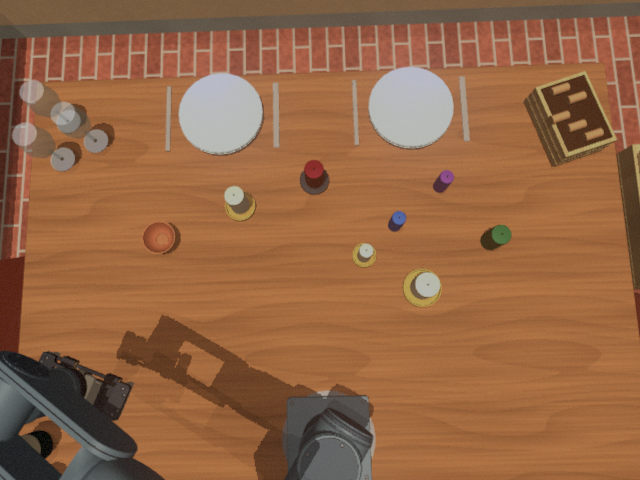

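Both views show the four candles upright and centred, within 3 mm of their dish or coaster centres. The green candle at (422,388) and the bowl at (272,160) in the side view are unmoved, and the arm is clear of everything.

```bash
python3 -c "from rig import *;print(close_job())"
```

```text
the job is handed in; nothing more can be done
None
```

The job is handed in at about 28 s of the 128 s allowed: the last pictures showed the burgundy candle on the coaster and the three ivory candles in their matching dishes, all upright, released and within 3 mm of centre, but no verdict was returned.

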